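# Push the specimen plate home and snap its toggle clamp shut

## Robot

A 6-joint arm with a two-finger parallel gripper is mounted at the origin on the work surface. World frame = base frame: x ahead of the robot, y to its left, z up, the work surface at z = 0. Lengths are in m, angles in degrees, forces in N, time in s.
With the tool pointing down it reaches from about 0.325 to 0.775 m from the base axis. Payload 5.5 kg.
Tool frame: the origin (TCP) lies at the very end of the fingers, on their centre line; the grasp point (between the pads) lies 19 mm behind it; x points along the fingers, y is the direction in which the jaws open and shut, and the axes are right-handed (so a half turn about x gives the same grasp; the last joint's range is limited). The gripper opens to 85 mm and grips with 20 to 120 N. Pads are 22 mm wide; open, the fingers measure 114 mm over their backs; the gripper's body (76 mm by 85 mm) begins 54 mm behind the grasp point. The pads swing forward as they close: fully open they stand 13 mm farther back than shut.
Start: joints at [-70.17, 5.22, 70.514, -0, 104.267, -3.249], TCP at [0.235, -0.552, 0.231] pointing down, gripper open.
Joint ranges: [-164.24, 164.24], [-49.07, 125.15], [9.68, 141.18], [-86.29, 266.29], [3.28, 154.24], [-151.56, 151.56]. Speed limits (degrees/s): [147.25, 147.25, 172.46, 180, 180, 180].

## Interface

Orientations are given as a 3x3 rotation matrix whose columns are the frame's x, y, z axes.
In Python, from station import arm gives the robot as it stands.
- The arm moves only by the shell command python3 -m jog 'ROWS' [OPENING] [FORCE]. ROWS is JSON, one flat list of numbers, 6 for each row, row after row: the shift along the tool's x, y, z in m, then the turn, a rotation vector about the tool's x, y, z in rad. In form: [tx, ty, tz, ax, ay, az, tx, ty, tz, ax, ay, az, ...]. A call has 1 to 12 rows; each row is the pose to reach, as a shift and turn from the pose commanded when the call began, along the tool's axes at that moment; what a row does not reach only later rows make up. A row lasts 1/10 s, in which the tool goes at most 50 mm and 8.59 degrees, less where a joint would pass 70% of its speed; a pose out of reach is approached as far as the arm can. A call with a gripper value outside its range is refused whole. OPENING is the finger opening in m, from 0 to 0.0854, set as the call begins (- or left out, the last holds). The fingers move at their own pace and stop on an object; FORCE is the grip in N (left out, the last holds). Time passes only in rows, so rows that repeat a pose let the fingers close. It gives the time, the measured TCP pose, the force and the opening at its end, in the units of the state.
- arm.read_state(): the state, without advancing time (a new reading comes with each control period).
- arm.capture(name): name is "scene" or "top" or "wrist"; returns (picture, depth): 420x560x3 uint8, red, green, blue; 420x560 float32, m along the optical axis (not along the pixel's ray), 0 where there is no reading.
- arm.camera_params(name): a dict with "fx", "fy", "cx", "cy" (pixels), "rvec" (rotation vector, rad) and "tvec" (3), from world to camera coordinates, as OpenCV has them. Camera axes: x right, y down, z forward; pixel columns grow to the right and rows downward; lengths in m; the calibration is good to about 2 mm. A picture is of the moment at which its call begins: read the wrist's pose just before it. camera_params takes no time and is no camera call; for the wrist camera it gives the pose at the moment of the call.
- arm.job_done(): hands the job in, once; it reports no verdict.
The state is a dict: "time_s": time; "q": joint angles; "dq": joint speeds; "joint_torque": joint torques, N m; "tcp_pos": TCP position; "tcp_rot": TCP orientation; "ft_force": force on the tool from outside, world axes, zero at the start; "wrist_torque": the same for the moment, N m; "finger_gap": finger opening in m.
Only numpy, scipy, OpenCV 4.12 (cv2) and the standard library are available. Lean on these libraries where they do the work, as an engineer would, in place of code of your own. Each camera call takes 0.05 s, during which the arm holds its last target.

## Task

Slide the aluminium specimen plate along its channel on the grey stage until it is fully home against the end stop, with a push of the fingers and without lifting it. Then push the black-handled lever of the toggle clamp beside it over past its dead point until it snaps down and locks with the rubber foot pressing on the plate. Leave the other things on the bench where they are.

Things in the scene. Friction and masses are not known exactly. Their poses are not given: they have to be found in the camera images.
- stage: Fixed grey stage, 200 x 190 x 12 mm baseplate (x -115..85, y -65..125 mm in its frame), bed 12 mm above the bench. Origin at bench height under the centre of the plate's home place; +x is the push direction, +y the clamp's side, z up. The channel runs along x, open at its -x end: 8 mm high rails, inner faces at y = -41.5 and 41.5 mm, from x = -60 to 55 mm.
- plate: Loose flat aluminium plate, 110 (x) x 80 (y) x 14 (z) mm, 0.2 to 0.35 kg, two dark strips on top. Origin: centre of its underside, axes parallel to the stage's. It starts on the bed, drawn 28 to 48 mm out of the channel towards the stage's -x, so its near edge (its x = -55 mm) sticks out of the open end. Home: origin at x = 0 of the stage's frame, far edge on the stop.
- end_stop (a point): Middle of the face of the aluminium end stop that closes the channel, at x = 55, y = 0, z = 18 mm of the stage's frame; the stop is 12 mm high above the bed.
- clamp_lever (a joint): Angle of the hand lever, rad: 0 open (standing up, leaning 0.2 rad from vertical towards the plate, stage -y), 1.5 locked (laid over to stage +y, 0.27 rad above level). Over-centre: a spring drives it back to 0 below about 0.85 and on to 1.5 beyond. At 85 mm from the pivot it takes 4 to 5 N at first, falling to zero at the dead point. It swings the clamp arm down onto the plate.
- lever_pivot (a point): Axis of the lever's hinge, at x = 28, y = 95, z = 55 mm in the stage's frame; the axis runs along the stage's x. Same orientation as the stage. The clamp's steel bracket around it spans x = 6..50, y = 62..118 mm, up to 67 mm above the bench.
- lever_end (a point): Free end of the lever, 105 mm from the pivot on the lever's centre line; its z axis points outwards along the lever. The black round handle, 18 mm in diameter, covers the outer 62 mm.
- clamp_foot: Rubber foot of the clamp arm, 18 mm in diameter, 8 mm thick; origin at the centre of its lower face. The arm stands slanting up when open (arm and foot then over y = 10..75 mm, up to 105 mm above the bench). The foot is sprung and, when locked, presses on the plate with about 4 N at x = 28, y = 25 mm of the stage's frame.
- jar: Bystander: small amber jar with black cap, 48 mm diameter, 55 mm high, beside the stage on its -y side. Origin: centre of underside.
- tape: Bystander: ring of clear tape lying flat, 60 mm outside diameter, 18 mm high, near the stage on its +y side. Origin: centre of underside.
- block: Bystander: small wooden block 50 x 35 x 30 mm with a wire loop on top (54 mm high in all), beyond the stage's +x end. Origin: centre of underside.
- tray: Bystander: open white plastic tray 150 x 110 x 45 mm, to the left. Origin: centre of underside.
- screwdriver: Bystander: screwdriver 170 mm long with black handle lying on the bench, to the right. Origin: centre of underside.
- slidebox: Bystander: closed cardboard slide box 85 x 55 x 35 mm, to the right. Origin: centre of underside.
- beaker: Bystander: clear plastic cup, 64 mm diameter, 75 mm high, to the left. Origin: centre of underside.
Not all that is in view belongs to the job. There is more than one size of the plate; the one meant has the size given above.

How it is judged:
By the outcome, as a careful person would: the job done as asked, in the order asked, and still so for the second after the job is handed in, with the robot touching nothing.
It also fails if it takes over 45 s, if anything falls off the work surface, if the arm or the gripper's body presses on something with over 40 N, if the wrist force passes 120 N, or if a joint passes its speed limit or range.

## Working session

There is one attempt and no reset: what is moved stays moved. The work goes in short steps, Python scripts to look and compute and a shell command to move; the robot and the scene stay as the last step left them, time stands still between calls to the robot, and variables do not carry over. Pictures are saved under pics/ and viewed, and the job is handed in when it is done.

```bash
ls; mkdir -p pics
python3 - <<'E'
from station import arm
import cv2,numpy as np
s=arm.read_state();print(s['time_s'],s['tcp_pos'],np.round(s['tcp_rot'],3),s['finger_gap'])
for n in ['scene','top']:
    p,d=arm.capture(n);cv2.imwrite(f'pics/{n}0.png',p[:,:,::-1]);np.save(f'pics/{n}0.npy',d);c=arm.camera_params(n);print(n,c)
E
```

```text
pics
0.0 [ 0.23509808 -0.55170895  0.23013093] [[-0.001  0.392 -0.92 ]
 [ 0.002 -0.92  -0.392]
 [-1.    -0.002 -0.   ]] 0.08541713179440326
scene {'fx': 410.73629377338204, 'fy': 410.73629377338204, 'cx': 281.9603964435554, 'cy': 215.81038684873312, 'rvec': array([ 1.56263462,  2.21512258, -0.7067562 ]), 'tvec': array([ 0.22833813, -0.33682281,  1.4478873 ])}
top {'fx': 498.9599898667677, 'fy': 498.9599898667677, 'cx': 277.9834920029015, 'cy': 212.9238672003419, 'rvec': array([ 2.16345094, -2.19791409,  0.09918372]), 'tvec': array([-0.05064892,  0.54419983,  1.41245146])}
```

View pics/scene0.png

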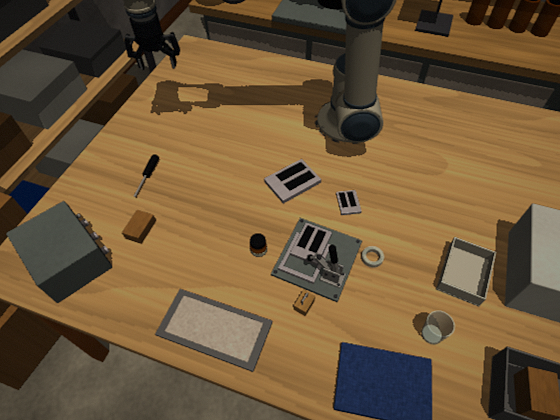

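View pics/top0.png

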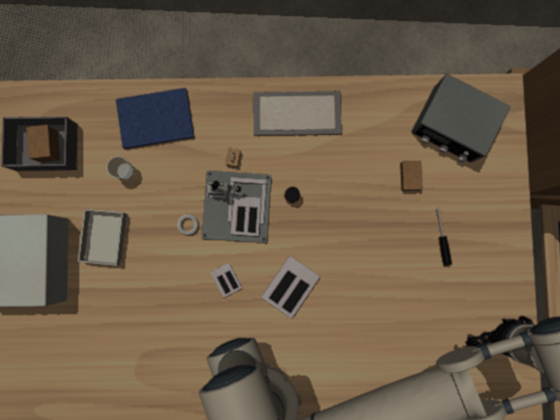

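The top view shows the stage at about (237,207), with the plate at (246,215) drawn out toward the robot. The clamp is on its left (world +y). Decoy plates lie at (291,287) and (227,280). Next I'll measure the stage.

```bash
cat > h.py <<'E'
import numpy as np,cv2
def ray(c,uv,z):
    R,_=cv2.Rodrigues(np.array(c['rvec']));t=np.array(c['tvec'])
    uv=np.atleast_2d(uv).astype(float)
    d=np.c_[(uv[:,0]-c['cx'])/c['fx'],(uv[:,1]-c['cy'])/c['fy'],np.ones(len(uv))]@R
    o=-R.T@t
    return o+d*((z-o[2])/d[:,2])[:,None]
def proj(c,X):
    K=np.array([[c['fx'],0,c['cx']],[0,c['fy'],c['cy']],[0,0,1]])
    return cv2.projectPoints(np.atleast_2d(X).astype(float),np.array(c['rvec']),np.array(c['tvec']),K,None)[0][:,0]
E
python3 - <<'E'
import cv2
a=cv2.imread('pics/top0.png')[160:255,190:305];cv2.imwrite('pics/topc.png',cv2.resize(a,None,fx=6,fy=6,interpolation=cv2.INTER_CUBIC))
a=cv2.imread('pics/scene0.png')[205:310,260:375];cv2.imwrite('pics/scenec.png',cv2.resize(a,None,fx=5.5,fy=5.5,interpolation=cv2.INTER_CUBIC))
E
```

```text
(no output)
```

View pics/topc.png

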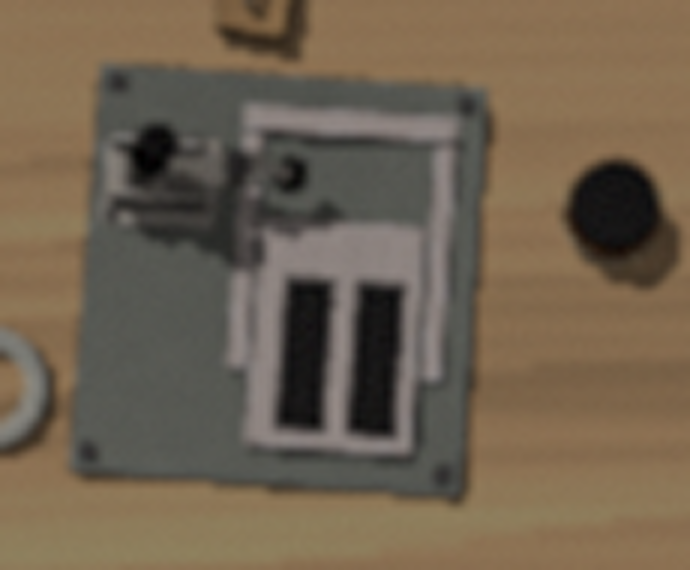

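View pics/scenec.png

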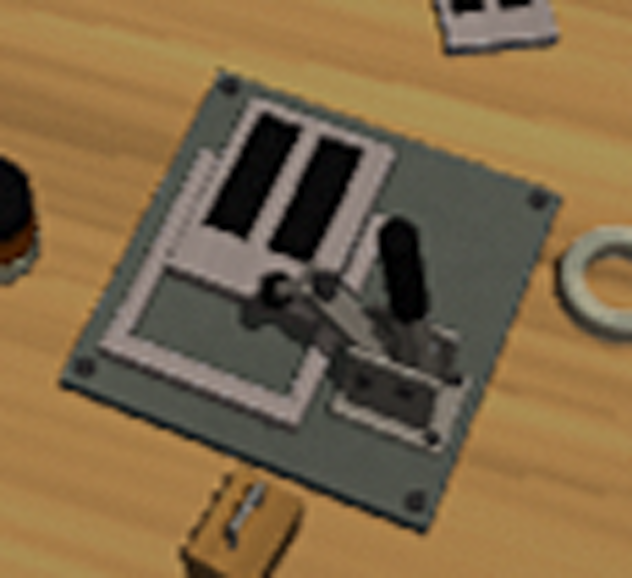

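Run:
```python
from station import arm
from h import *
S=np.array([[85,125],[85,-65],[-115,-65],[-115,125]])/1e3
def fit(P):
    m=P.mean(0);ms=S.mean(0);A=(S-ms);B=P-m
    th=np.arctan2((A[:,0]*B[:,1]-A[:,1]*B[:,0]).sum(),(A*B).sum())
    R=np.array([[np.cos(th),-np.sin(th)],[np.sin(th),np.cos(th)]])
    t=m-R@ms;return th,R,t,(P-(S@R.T+t))*1e3
for n,px,f,o in [('top',[[105,67],[485,90],[460,497],[73,472]],6,(190,160)),('scene',[[428,530],[65,385],[225,72],[560,200]],5.5,(260,205))]:
    c=arm.camera_params(n)
    T=lambda q:(np.array(q,float)+.5)/f-.5+np.array(o)
    th,R,t,r=fit(ray(c,T(px),.012)[:,:2]);print(n,np.degrees(th),t,r.round(1))
    pl=[[247,443],[412,453],[420,225]] if n=='top' else [[262,100],[395,150],[165,265]]
    print('plate',((ray(c,T(pl),.026)[:,:2]-t)@R*1e3).round(1))
```

```text
top -4.498151510741294 [0.57805659 0.02999445] [[-1.5 -2.3]
 [-0.7  2.4]
 [ 1.1  1.7]
 [ 1.2 -1.8]]
plate [[-95.1  39.5]
 [-94.9 -39.3]
 [ 14.5 -36. ]]
scene -4.705408542261183 [0.57972448 0.03366847] [[-1.7 -1.8]
 [ 0.2  2.8]
 [-0.8  1.5]
 [ 2.3 -2.5]]
plate [[-98.4 -35.8]
 [-97.6  37.7]
 [ 11.7 -41.9]]
```

```bash
python3 -m jog '[0,-0.03,-0.03,0.05,0,0, 0,-0.07,-0.065,0.1,0,0, 0,-0.11,-0.1,0.2,0,0, 0,-0.15,-0.14,0.3,0,0, 0,-0.19,-0.175,0.4,0,0, 0,-0.23,-0.21,0.48,0,0, 0,-0.27,-0.25,0.483,0,0, 0,-0.31,-0.29,0.483,0,0, 0,-0.35,-0.325,0.483,0,0, 0,-0.39,-0.36,0.483,0,0, 0,-0.43,-0.4,0.483,0,0, 0,-0.462,-0.4315,0.483,0,0]' 0
python3 -m jog '[0,0,0,0,0,0, 0,0,0,0,0,0]'
python3 - <<'E'
from station import arm
import cv2,numpy as np
s=arm.read_state();print(s['time_s'],s['tcp_pos'],np.round(s['tcp_rot'],3),s['finger_gap'],s['ft_force'])
print(arm.camera_params('wrist'))
p,d=arm.capture('wrist');cv2.imwrite('pics/w1.png',p[:,:,::-1]);np.save('pics/w1.npy',d)
E
```

```text
time_s: 1.3
tcp_pos: [0.4368, 0.007, 0.2312]
tcp_rot: [[0.0, -0.08, -0.997], [-0.0, -0.997, 0.08], [-1.0, 0.0, -0.0]]
ft_force: [1.2, -0.6, 0.7]
finger_gap: 0.0001
time_s: 1.5
tcp_pos: [0.4366, 0.006, 0.2307]
tcp_rot: [[-0.001, -0.077, -0.997], [-0.0, -0.997, 0.077], [-1.0, 0.0, 0.001]]
ft_force: [0.4, -0.5, 1.0]
finger_gap: -0.0003
1.5 [0.43659667 0.00596968 0.2306879 ] [[-0.001 -0.077 -0.997]
 [-0.    -0.997  0.077]
 [-1.     0.     0.001]] -0.00033203480316612637 [ 0.35442479 -0.50454375  0.9584413 ]
{'fx': 358.53857559097366, 'fy': 358.53857559097366, 'cx': 275.7927562657012, 'cy': 212.2568543233113, 'rvec': array([-1.966005  ,  2.12365251,  0.35419576]), 'tvec': array([0.03947971, 0.36869969, 0.52313001])}
```

View pics/w1.png

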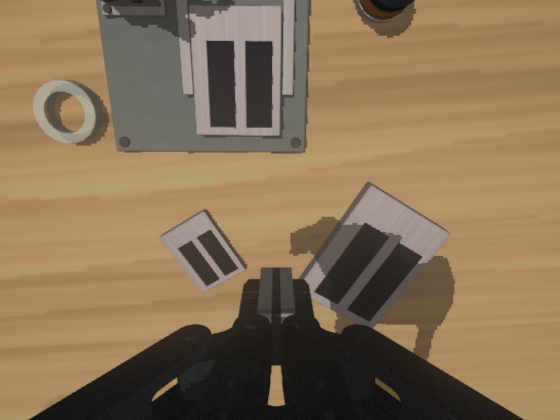

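The wrist view shows the plate's near edge from (196,136) to (281,136). The rail ends are at row 95, and the stage's near corners at (118,153) and (306,153).

Run:
```python
from station import arm
from h import *
c=arm.camera_params('wrist')
a=ray(c,[[118.5,152.5],[306,153]],.012)[:,:2];p=ray(c,[[197,136],[281,136]],.026)[:,:2];r=ray(c,[[182,95],[193,95],[283,95.5],[293,95.5]],.02)[:,:2]
print(a,p,r)
d=a[0]-a[1];th=np.arctan2(-d[0],d[1]);print('th',np.degrees(th),np.linalg.norm(d))
for th in (th,np.radians(-4.5)):
  R=np.array([[np.cos(th),-np.sin(th)],[np.sin(th),np.cos(th)]])
  m=a.mean(0);t=m-R@[-.115,.03];print('origin',t)
  print('plate',(p-t)@R*1e3,'rail',(r-t)@R*1e3)
```

```text
[[ 0.47230137  0.16149532]
 [ 0.45673837 -0.02743108]] [[ 0.48376834  0.07681844]
 [ 0.47738316 -0.00338304]] [[ 0.52188991  0.08649662]
 [ 0.52107161  0.07619554]
 [ 0.51392758 -0.00809018]
 [ 0.51318268 -0.01746695]]
th -4.709166216390433 0.18956632838236057
origin [0.57666872 0.02769213]
plate [[-96.61994421  41.33354969]
 [-96.39919126 -39.12140186]] rail [[-59.42161784  54.10875654]
 [-59.39146643  43.77527279]
 [-59.59169179 -40.8124348 ]
 [-59.5642651  -50.21870495]]
origin [0.57681159 0.0281018 ]
plate [[-96.57869208  41.26637537]
 [-96.65165194 -39.18884595]] rail [[-59.33397602  53.90569972]
 [-59.34154854  43.57217475]
 [-59.85057108 -41.01423823]
 [-59.85748339 -50.42054582]]
```

```bash
python3 -m jog '[0,-0.017,-0.008,0,0,0, 0.02,-0.0343,-0.0162,0,0,0, 0.06,-0.0343,-0.0162,0,0,0, 0.1,-0.0343,-0.0162,0,0,0, 0.14,-0.0343,-0.0162,0,0,0, 0.17,-0.0343,-0.0162,0,0,0, 0.2,-0.0343,-0.0162,0,0,0, 0.21,-0.0343,-0.0162,0,0,0, 0.212,-0.0343,-0.0162,0,0,0, 0.212,-0.0343,-0.0162,0,0,0, 0.212,-0.0343,-0.0162,0,0,0]'
python3 - <<'E'
from station import arm
import cv2,numpy as np
p,d=arm.capture('wrist');cv2.imwrite('pics/w2.png',p[:,:,::-1])
E
```

```text
time_s: 2.65
tcp_pos: [0.4569, 0.0374, 0.0213]
tcp_rot: [[0.003, -0.081, -0.997], [-0.0, -0.997, 0.081], [-1.0, -0.0, -0.003]]
ft_force: [-0.7, -0.0, 0.8]
finger_gap: -0.0004
```

View pics/w2.png

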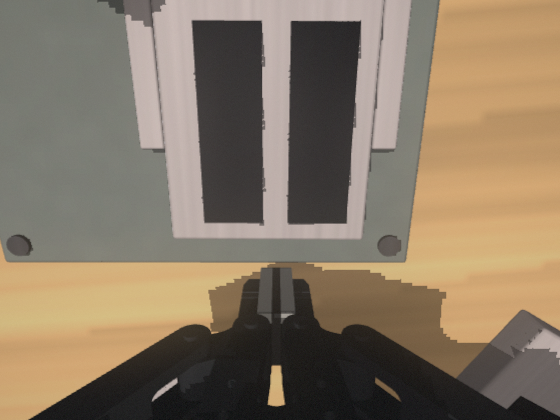

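The fingers are centred just behind the plate's near edge (row 238), with the tip at about 21 mm. I'll lower a little and push.

```bash
python3 -m jog '[0.0025,0,-0.004,0,0,0, 0.0025,0,-0.01,0,0,0, 0.0025,0,-0.014,0,0,0, 0.0025,0,-0.018,0,0,0, 0.0025,0,-0.022,0,0,0, 0.0025,0,-0.026,0,0,0, 0.0025,0,-0.03,0,0,0, 0.0025,0,-0.034,0,0,0, 0.0025,0,-0.038,0,0,0, 0.0025,0,-0.042,0,0,0, 0.0025,0,-0.045,0,0,0, 0.0025,0,-0.045,0,0,0]'
python3 - <<'E'
from station import arm
import cv2,numpy as np
p,d=arm.capture('wrist');cv2.imwrite('pics/w3.png',p[:,:,::-1])
E
```

```text
time_s: 3.9
tcp_pos: [0.5011, 0.0341, 0.0167]
tcp_rot: [[0.001, -0.08, -0.997], [-0.0, -0.997, 0.08], [-1.0, -0.0, -0.001]]
ft_force: [0.1, -0.0, -0.2]
finger_gap: 0.0
```

View pics/w3.png

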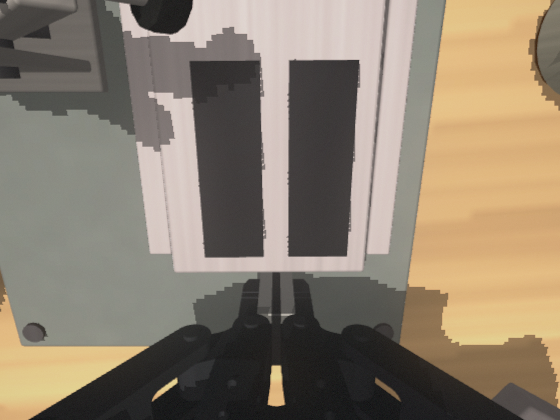

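The plate is moving: its near edge (row 271) is now close to the rail ends (row 253). I'll continue in small steps until the force rises.

```bash
python3 -m jog '[0,0,-0.002,0,0,0, 0,0,-0.004,0,0,0, 0,0,-0.006,0,0,0, 0,0,-0.008,0,0,0, 0,0,-0.008,0,0,0]'
python3 -m jog '[0,0,-0.001,0,0,0, 0,0,-0.002,0,0,0, 0,0,-0.002,0,0,0]'
python3 - <<'E'
from station import arm
import cv2
from h import *
c=arm.camera_params('wrist')
p,d=arm.capture('wrist');cv2.imwrite('pics/w4.png',p[:,:,::-1])
E
```

```text
time_s: 4.45
tcp_pos: [0.5088, 0.0335, 0.0168]
tcp_rot: [[0.0, -0.08, -0.997], [-0.0, -0.997, 0.08], [-1.0, 0.0, -0.0]]
ft_force: [0.4, 0.3, -0.7]
finger_gap: 0.0002
time_s: 4.75
tcp_pos: [0.5106, 0.0334, 0.0168]
tcp_rot: [[0.0, -0.08, -0.997], [0.0, -0.997, 0.08], [-1.0, -0.0, -0.0]]
ft_force: [-0.7, -0.6, -0.5]
finger_gap: 0.0
```

View pics/w4.png

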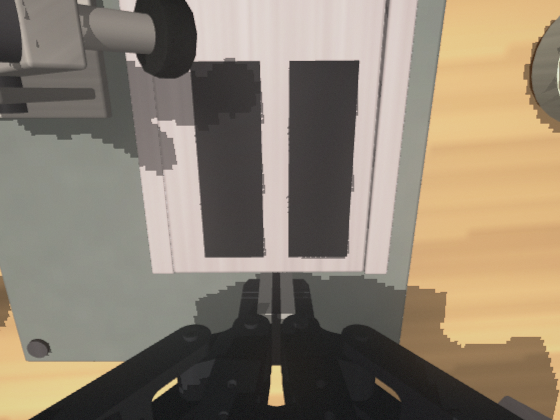

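```bash
python3 -m jog '[0,0,-0.001,0,0,0, 0,0,-0.002,0,0,0, 0,0,-0.003,0,0,0, 0,0,-0.003,0,0,0]'
python3 -m jog '[0,0,-0.001,0,0,0, 0,0,-0.002,0,0,0, 0,0,-0.002,0,0,0]'
```

```text
time_s: 5.2
tcp_pos: [0.5116, 0.0333, 0.0167]
tcp_rot: [[-0.005, -0.08, -0.997], [0.0, -0.997, 0.08], [-1.0, 0.0, 0.005]]
ft_force: [-10.0, 0.9, 6.2]
finger_gap: -0.0002
time_s: 5.5
tcp_pos: [0.5118, 0.0334, 0.0167]
tcp_rot: [[-0.009, -0.08, -0.997], [0.001, -0.997, 0.08], [-1.0, 0.0, 0.009]]
ft_force: [-19.4, 1.3, 11.5]
finger_gap: -0.0002
```

The motion stopped with 19 N against the stop at the expected place. I'll back off and check.

```bash
python3 -m jog '[0,0,0.003,0,0,0, 0,0,0.01,0,0,0, 0,0,0.03,0,0,0, -0.03,0,0.03,0,0,0, -0.07,0,0.03,0,0,0, -0.11,0,0.03,0,0,0, -0.14,0,0.03,0,0,0, -0.15,0,0.03,0,0,0, -0.15,0,0.03,0,0,0]'
python3 - <<'E'
from station import arm
import cv2
from h import *
print(arm.read_state()['ft_force'])
p,d=arm.capture('wrist');cv2.imwrite('pics/w5.png',p[:,:,::-1])
p,d=arm.capture('top');cv2.imwrite('pics/t5.png',cv2.resize(p[160:255,190:305,::-1],None,fx=6,fy=6,interpolation=cv2.INTER_CUBIC))
E
```

```text
time_s: 6.4
tcp_pos: [0.4864, 0.0354, 0.1685]
tcp_rot: [[0.004, -0.08, -0.997], [-0.0, -0.997, 0.08], [-1.0, -0.0, -0.004]]
ft_force: [0.9, -0.1, 0.2]
finger_gap: -0.0004
[ 0.85570795 -0.13892547  0.23458262]
```

View pics/w5.png

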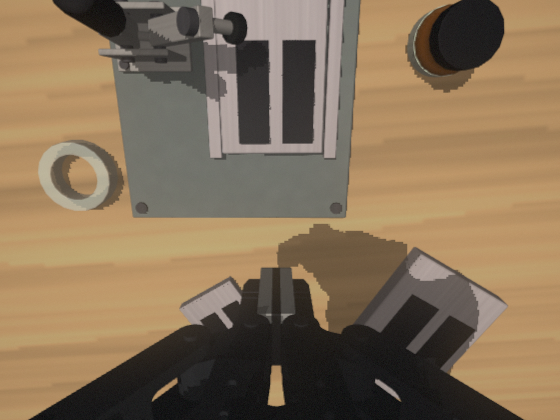

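View pics/t5.png

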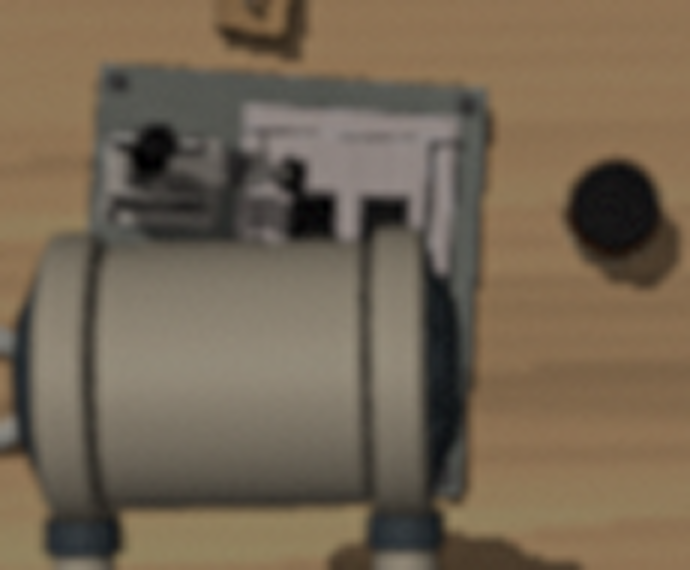

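Run:
```python
from station import arm
from h import *
c=arm.camera_params('wrist')
a=ray(c,[[133.5,217.5],[346.5,217.5]],.012)[:,:2];p=ray(c,[[223,153.5],[325,153.5]],.026)[:,:2];r=ray(c,[[215,158],[330,158]],.02)[:,:2]
th=np.radians(-4.65);R=np.array([[np.cos(th),-np.sin(th)],[np.sin(th),np.cos(th)]])
t=a.mean(0)-R@[-.115,.03];print('origin',t,(p-t)@R*1e3,(r-t)@R*1e3)
o=np.array([.577,.029]);s=arm.read_state();print('tcp stage',(s['tcp_pos'][:2]-o)@R*1e3)
for q in ([28,40],[28,150]): print(q,o+R@np.array(q)/1e3)
```

```text
origin [0.57683416 0.02952564] [[-56.22034957  40.29134129]
 [-56.16182422 -40.25059524]] [[-60.90244921  47.81464823]
 [-60.83619146 -45.30008664]]
tcp stage [-92.13584861  -1.10510065]
[28, 40] [0.60815059 0.06659842]
[28, 150] [0.61706815 0.17623635]
```

The plate's near edge measures -55.3 mm after correcting by the rail ends, so it is home. Next I'll move in front of the lever with the tool turned 90°.

```bash
python3 -m jog '[-0.01,-0.003,-0.01,-0.14,0,0, -0.01,-0.006,-0.02,-0.28,0,0, -0.01,-0.01,-0.03,-0.42,0,0, -0.01,-0.013,-0.045,-0.56,0,0, -0.01,-0.017,-0.06,-0.7,0,0, -0.01,-0.02,-0.075,-0.84,0,0, -0.01,-0.024,-0.09,-0.98,0,0, -0.01,-0.028,-0.1,-1.12,0,0, -0.01,-0.03,-0.11,-1.26,0,0, -0.01,-0.032,-0.118,-1.4,0,0, -0.01,-0.034,-0.12,-1.54,0,0, -0.01,-0.036,-0.12,-1.571,0,0]'
python3 -m jog '[0,0,0,0,0,0, 0,0,0,0,0,0]'
python3 - <<'E'
from station import arm
import cv2
from h import *
th=np.radians(-4.65);R=np.array([[np.cos(th),-np.sin(th)],[np.sin(th),np.cos(th)]])
o=np.array([.577,.029]);s=arm.read_state();print('tcp stage',(s['tcp_pos'][:2]-o)@R*1e3,s['q'])
p,d=arm.capture('scene');cv2.imwrite('pics/s6.png',cv2.resize(p[145:310,230:405,::-1],None,fx=3.5,fy=3.5,interpolation=cv2.INTER_CUBIC))
p,d=arm.capture('wrist');cv2.imwrite('pics/w6.png',p[:,:,::-1])
E
```

```text
time_s: 7.7
tcp_pos: [0.6074, 0.0616, 0.1735]
tcp_rot: [[-0.005, 0.997, -0.078], [-0.0, -0.078, -0.997], [-1.0, -0.005, 0.001]]
ft_force: [-0.1, -0.0, 0.7]
finger_gap: 0.0
time_s: 7.9
tcp_pos: [0.6076, 0.0617, 0.1757]
tcp_rot: [[-0.002, 0.997, -0.082], [-0.0, -0.082, -0.997], [-1.0, -0.002, 0.0]]
ft_force: [0.8, -0.4, -0.5]
finger_gap: 0.0002
tcp stage [27.82322181 35.03011698] [ 2.60494486e+00  6.70922225e+00  7.45406143e+01 -3.08618757e-03
  9.88385795e+01  7.33497736e+00]
```

View pics/s6.png

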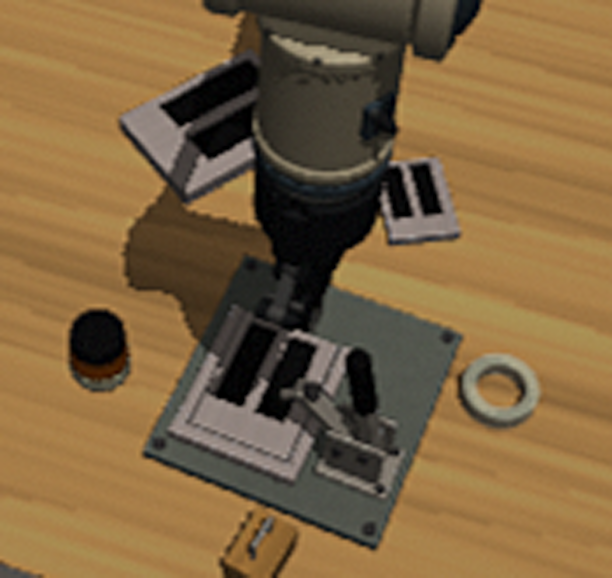

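View pics/w6.png

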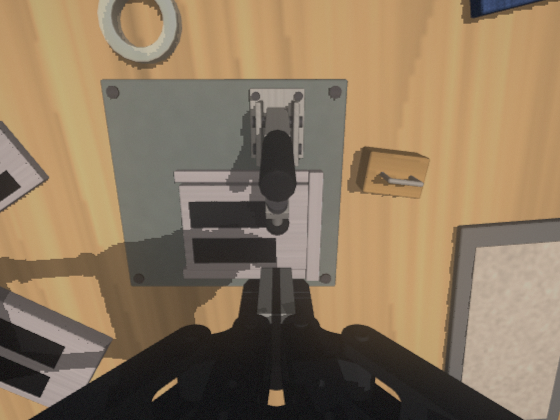

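The tool is aligned with the lever (both at column 277). I'll descend to tip height 0.123 and push toward stage +y.

```bash
python3 -m jog '[0.015,0,0,0,0,0, 0.035,0,0,0,0,0, 0.05,0,0,0,0,0, 0.0525,0,-0.005,0,0,0, 0.0525,0,-0.012,0,0,0, 0.0525,0,-0.02,0,0,0, 0.0525,0,-0.027,0,0,0, 0.0525,0,-0.034,0,0,0, 0.0525,0,-0.04,0,0,0, 0.0525,0,-0.04,0,0,0]'
python3 -m jog '[0,0,-0.006,0,0,0, 0,0,-0.012,0,0,0, 0.001,0,-0.018,0,0,0, 0.003,0,-0.024,0,0,0, 0.005,0,-0.03,0,0,0, 0.007,0,-0.036,0,0,0, 0.009,0,-0.042,0,0,0, 0.01,0,-0.042,0,0,0]'
python3 - <<'E'
from station import arm
import cv2
from h import *
p,d=arm.capture('scene');cv2.imwrite('pics/s7.png',cv2.resize(p[145:310,230:405,::-1],None,fx=3.5,fy=3.5,interpolation=cv2.INTER_CUBIC))
E
```

```text
time_s: 9.0
tcp_pos: [0.6117, 0.1022, 0.125]
tcp_rot: [[0.002, 0.997, -0.079], [0.0, -0.079, -0.997], [-1.0, 0.002, -0.0]]
ft_force: [0.9, -3.7, 3.4]
finger_gap: -0.0001
time_s: 9.8
tcp_pos: [0.614, 0.1448, 0.1131]
tcp_rot: [[-0.002, 0.997, -0.079], [0.001, -0.079, -0.997], [-1.0, -0.002, -0.001]]
ft_force: [0.3, 0.9, 0.2]
finger_gap: -0.0001
```

View pics/s7.png

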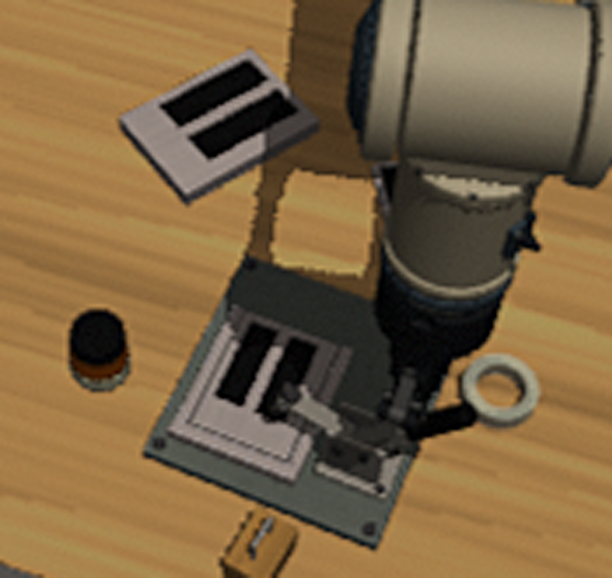

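The lever has gone over: its handle now lies toward stage +y, at about (440,420) in the crop. I'll retreat upward and verify.

```bash
python3 -m jog '[-0.02,0,0,0,0,0, -0.05,0,0.01,0,0,0, -0.08,0,0.03,0,0,0, -0.11,0,0.06,0,0,0, -0.13,0,0.1,0,0,0, -0.14,0,0.14,0,0,0, -0.14,0,0.17,0,0,0, -0.14,0,0.18,0,0,0, -0.14,0,0.18,0,0,0, -0.14,0,0.18,0,0,0]'
python3 - <<'E'
from station import arm
import cv2
from h import *
print(arm.read_state()['ft_force'])
p,d=arm.capture('scene');cv2.imwrite('pics/s8.png',cv2.resize(p[145:310,230:405,::-1],None,fx=3.5,fy=3.5,interpolation=cv2.INTER_CUBIC))
c=arm.camera_params('wrist')
p,d=arm.capture('wrist');cv2.imwrite('pics/w8.png',p[:,:,::-1])
th=np.radians(-4.65);R=np.array([[np.cos(th),-np.sin(th)],[np.sin(th),np.cos(th)]])
o=np.array([.577,.029])
def W(x,y,z): return [*(o+R@np.array([x,y])/1e3),z/1e3]
L=np.array([W(28,95+105*np.cos(.27),55+105*np.sin(.27)),W(28,25,26),W(-55,0,26),W(55,0,24)])
print('wrist px: lever end, foot, near edge, stop',proj(c,L).round(),'scene crop',((proj(arm.camera_params('scene'),L)-[230,145])*3.5).round())
E
```

```text
time_s: 10.85
tcp_pos: [0.6001, -0.035, 0.2535]
tcp_rot: [[-0.001, 0.997, -0.079], [0.001, -0.079, -0.997], [-1.0, -0.001, -0.001]]
ft_force: [1.1, -0.8, 0.1]
finger_gap: 0.0001
[ 1.13034771 -0.84141695  0.10985997]
wrist px: lever end, foot, near edge, stop [[ 276. -184.]
 [ 276.   86.]
 [ 193.  113.]
 [ 303.  113.]] scene crop [[507. 471.]
 [276. 421.]
 [287. 325.]
 [232. 439.]]
```

View pics/s8.png

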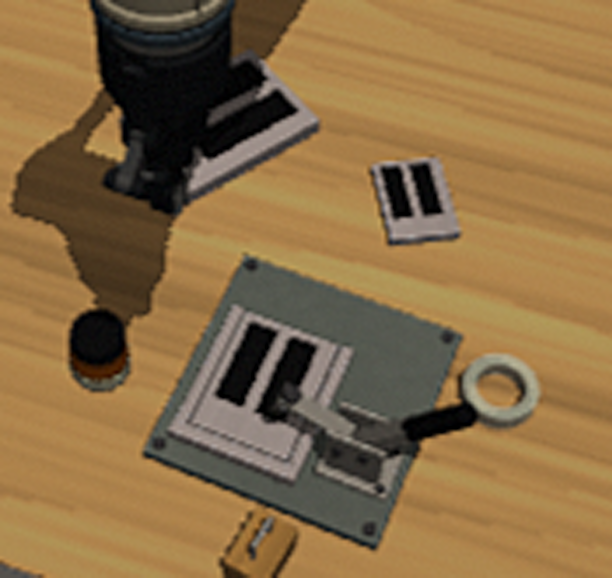

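View pics/w8.png

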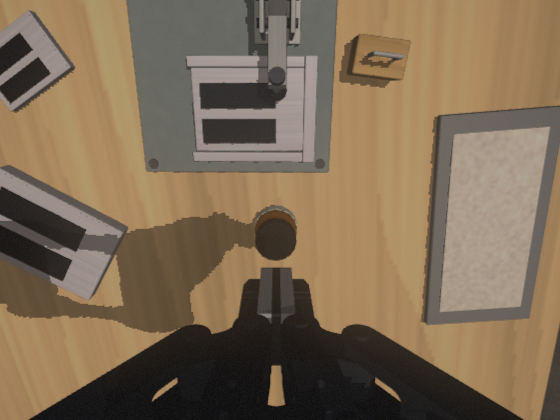

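The scene view shows the lever end at about (476,412), but the locked prediction is (507,471). I need the lever angle.

Run:
```python
from station import arm
import cv2
from h import *
th=np.radians(-4.65);R=np.array([[np.cos(th),-np.sin(th)],[np.sin(th),np.cos(th)]])
o=np.array([.577,.029])
def W(x,y,z): return [*(o+R@np.array([x,y])/1e3),z/1e3]
c=arm.camera_params('scene')
for t in (0,.7,.9,1.1,1.3,1.5):
    f=t-.2
    print(t,((proj(c,[W(28,95+r*np.sin(f),55+r*np.cos(f)) for r in (43,105)])-[230,145])*3.5).round().tolist())
print(((proj(c,[W(6,62,67),W(50,118,67),W(50,62,67),W(28,25,26),W(28,25,46),W(28,25,66)])-[230,145])*3.5).round().tolist())
p,d=arm.capture('scene');cv2.imwrite('pics/s9.png',cv2.resize(p[230:300,290:390,::-1],None,fx=8,fy=8,interpolation=cv2.INTER_CUBIC))
R3,_=cv2.Rodrigues(c['rvec'])
for u,v in [(362,260),(355,264),(349,267),(365,260),(366,262),(311,258),(312,260)]:
    z=float(d[v,u]);X=R3.T@(np.array([(u-c['cx'])/c['fx']*z,(v-c['cy'])/c['fy']*z,z])-c['tvec']);print(u,v,((X[:2]-o)@R*1e3).round(1),round(X[2]*1e3,1))
```

```text
0 [[361.0, 405.0], [352.0, 355.0]]
0.7 [[399.0, 423.0], [451.0, 400.0]]
0.9 [[408.0, 430.0], [473.0, 418.0]]
1.1 [[415.0, 437.0], [490.0, 436.0]]
1.3 [[420.0, 444.0], [502.0, 454.0]]
1.5 [[423.0, 451.0], [507.0, 471.0]]
[[336.0, 389.0], [388.0, 466.0], [314.0, 437.0], [276.0, 421.0], [277.0, 408.0], [278.0, 395.0]]
362 260 [ 27.  152.8] 147.9
355 264 [ 34.  140.5] 130.8
349 267 [ 35.9 128.9] 110.0
365 260 [-51.  155.7] 20.9
366 262 [-49.  159.9] 16.1
311 258 [34.6 31. ] 80.7
312 260 [35.  34.3] 73.2
```

View pics/s9.png

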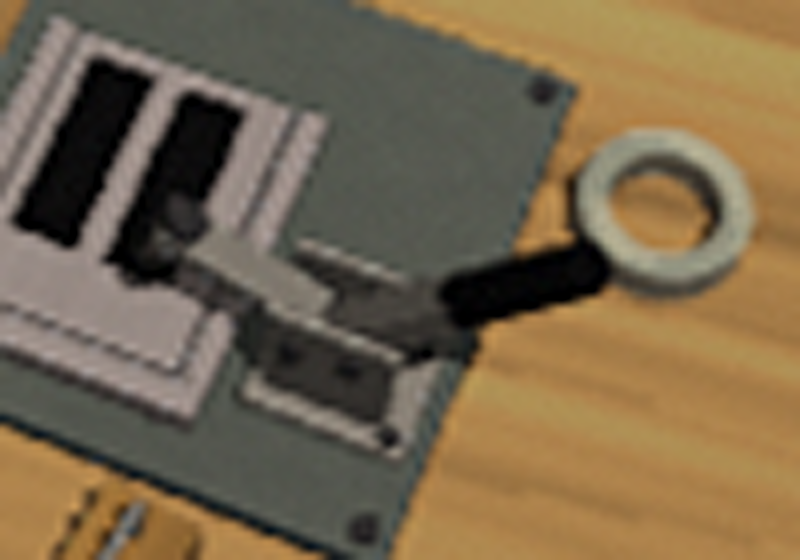

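The lever is at about 0.85 rad, balanced right at the dead point and not locked. I'll go back and push it further.

```bash
python3 -m jog '[0,0,-0.03,0,0,0, 0,0,-0.07,0,0,0, 0,0,-0.11,0,0,0, 0.03,0,-0.14,0,0,0, 0.07,0,-0.152,0,0,0, 0.11,0,-0.152,0,0,0, 0.135,0,-0.152,0,0,0, 0.1415,0,-0.152,0,0,0, 0.1415,0,-0.152,0,0,0, 0.1415,0,-0.152,0,0,0]'
```

```text
time_s: 12.0
tcp_pos: [0.6132, 0.1159, 0.115]
tcp_rot: [[0.003, 0.997, -0.08], [0.0, -0.08, -0.997], [-1.0, 0.003, -0.001]]
ft_force: [0.5, -0.5, 0.3]
finger_gap: -0.0001
```

```bash
python3 -m jog '[0,0,-0.008,0,0,0, 0,0,-0.016,0,0,0, 0,0,-0.023,0,0,0, 0,0,-0.029,0,0,0, 0.001,0,-0.035,0,0,0, 0.002,0,-0.041,0,0,0, 0.003,0,-0.046,0,0,0, 0.004,0,-0.05,0,0,0, 0.004,0,-0.05,0,0,0]'
python3 - <<'E'
from station import arm
import cv2
p,d=arm.capture('scene');cv2.imwrite('pics/s10.png',cv2.resize(p[230:300,290:390,::-1],None,fx=8,fy=8,interpolation=cv2.INTER_CUBIC))
E
```

```text
time_s: 12.9
tcp_pos: [0.6162, 0.1658, 0.1084]
tcp_rot: [[-0.001, 0.997, -0.079], [0.0, -0.079, -0.997], [-1.0, -0.001, 0.0]]
ft_force: [0.4, -0.3, 0.4]
finger_gap: 0.0
```

View pics/s10.png

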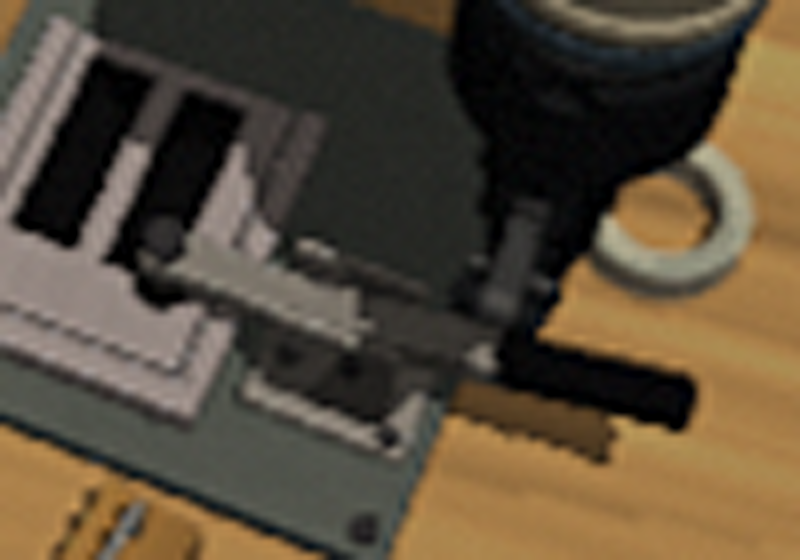

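Now it has snapped down: the lever end (690,405) matches the locked prediction. I'll retreat and run the final check.

```bash
python3 -m jog '[-0.02,0,0,0,0,0, -0.05,0,0.01,0,0,0, -0.08,0,0.04,0,0,0, -0.11,0,0.08,0,0,0, -0.13,0,0.12,0,0,0, -0.14,0,0.16,0,0,0, -0.14,0,0.19,0,0,0, -0.14,0,0.2,0,0,0, -0.14,0,0.2,0,0,0, -0.14,0,0.2,0,0,0, -0.14,0,0.2,0,0,0]'
python3 - <<'E'
from station import arm
import cv2
from h import *
print(arm.read_state()['ft_force'])
p,d=arm.capture('scene');cv2.imwrite('pics/s11.png',cv2.resize(p[200:310,240:390,::-1],None,fx=5,fy=5,interpolation=cv2.INTER_CUBIC))
c=arm.camera_params('wrist')
p,d=arm.capture('wrist');cv2.imwrite('pics/w11.png',p[:,:,::-1])
th=np.radians(-4.65);R=np.array([[np.cos(th),-np.sin(th)],[np.sin(th),np.cos(th)]]);o=np.array([.577,.029])
W=lambda x,y,z:[*(o+R@np.array([x,y])/1e3),z/1e3]
print(proj(c,[W(-55,40,26),W(-55,-40,26),W(55,-40,26),W(-60,-41.5,20)]).round(1).tolist())
E
```

```text
time_s: 14.05
tcp_pos: [0.6004, -0.0327, 0.2484]
tcp_rot: [[-0.001, 0.997, -0.078], [0.001, -0.078, -0.997], [-1.0, -0.001, -0.0]]
ft_force: [0.1, -0.1, -0.5]
finger_gap: -0.0002
[ 0.11623916 -0.10453588 -0.53518908]
[[188.4, 71.6], [194.4, 155.4], [301.7, 155.8], [190.9, 155.8]]
```

View pics/s11.png

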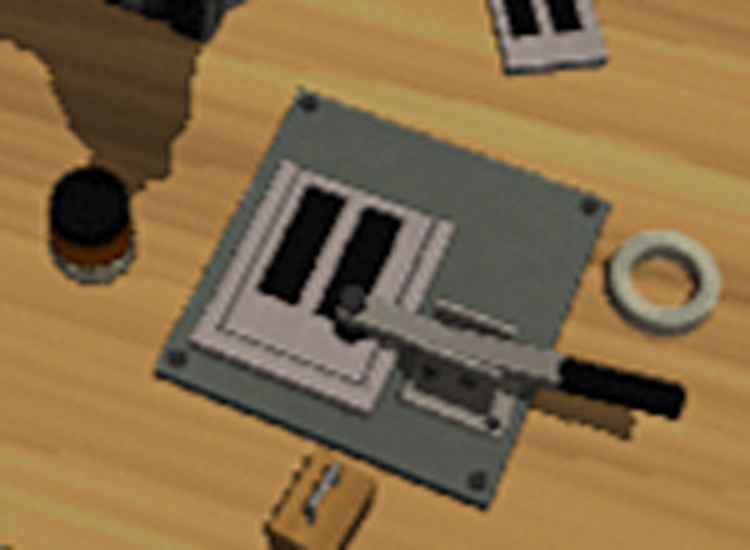

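View pics/w11.png

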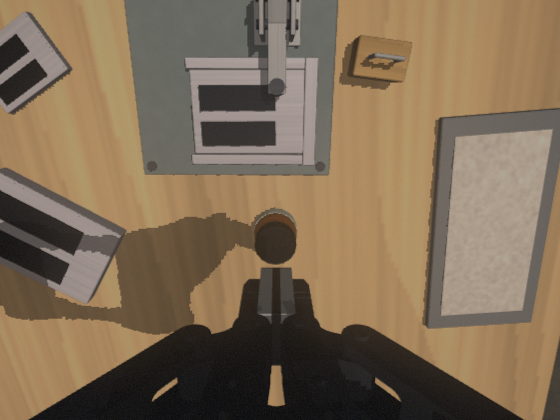

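The lever is laid over at (685,400) and the foot rests on the plate at (348,330). The plate sits flush at the stop with no gap, and nothing else has moved. The gripper is clear, so I'm handing in.

```bash
python3 -c "
from station import arm
arm.job_done()"
```

```text
the job is handed in; nothing more can be done
```

The plate is fully home against the end stop and the toggle clamp is locked with its foot on the plate. I handed the job in at about 14 s.

- **Plate:** I slid it home with the closed fingers, without lifting it. It stopped with about 19 N against the stop. After I backed off, its near edge measured about -55.3 mm (home is -55) when corrected by the rail ends.
- **Lever:** The first push left it balanced at the dead point, about 0.85 rad and not locked. I noticed because its end did not match the predicted locked position. A second, longer push snapped it down.
- **Last checks:** After the second push the lever's end was within about 2 camera pixels of the locked prediction. The pictures taken after I withdrew show the foot on the plate and no gap at the stop. The jar, tape, block and decoy plates looked unmoved, and the gripper was clear with no force beyond sensor noise. I did not re-check the tray, beaker, screwdriver or slide box; the arm did not work near them at low height.

The contact force of the foot was not measured; I judged it by the lever and arm position only.

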